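Load the missing battery and switch on the cloth-checking light box

TASK

One of the four battery wells of the light box on the counter is empty: stand the loose spare battery of the matching (larger) size in it, button end up and fully down, and let go. Then nudge the light box's slide switch by its small ridge, gently and without forcing it against its stop, across its catch and fully home to the on end, towards the left end of the box as seen from the robot. Leave the batteries already in place, the small odd battery and the other things on the counter where they are.

Things in the scene. Friction and masses are not known exactly. Their poses are not given: they have to be found in the camera images.
- lightbox: flat grey and black light box, 240 x 250 x 45 mm, fixed. Origin: on the counter below it; the box reaches from x = -110 to +130 mm and y = -125 to +125 mm; its top (deck) is at z = 45 mm. x points away from the robot (yaw within 0.3 rad), y to the left, z up. From front to rear on its top: black switch rail, row of battery wells (at x = -11 mm), white light panel
- well0 (a point): well 0 of 0 to 3, counted from the right (-y): mouth centre of a round battery well in the light box's top, at deck level; well 36 mm diameter, 24 mm deep with a flat floor, so that a seated 61 mm cell stands 37 mm out of it and has its centre 6.5 mm above this point. The four wells stand in a row, 48 mm apart. Axes as those of the light box
- well1 (a point): well 1 of 0 to 3, counted from the right (-y): mouth centre of a round battery well in the light box's top, at deck level; well 36 mm diameter, 24 mm deep with a flat floor, so that a seated 61 mm cell stands 37 mm out of it and has its centre 6.5 mm above this point. The four wells stand in a row, 48 mm apart. Axes as those of the light box
- well2 (a point): well 2 of 0 to 3, counted from the right (-y): mouth centre of a round battery well in the light box's top, at deck level; well 36 mm diameter, 24 mm deep with a flat floor, so that a seated 61 mm cell stands 37 mm out of it and has its centre 6.5 mm above this point. The four wells stand in a row, 48 mm apart. Axes as those of the light box
- well3 (a point): well 3 of 0 to 3, counted from the right (-y): mouth centre of a round battery well in the light box's top, at deck level; well 36 mm diameter, 24 mm deep with a flat floor, so that a seated 61 mm cell stands 37 mm out of it and has its centre 6.5 mm above this point. The four wells stand in a row, 48 mm apart. Axes as those of the light box
- rail_mid (a point): middle of the top face of the black switch rail, a flat strip 24 mm (x) by 190 mm (y), 2 mm above the deck; axes of the light box. The slide switch is set flush in it, but where along it varies and is not reported: with the switch off, its ridge's middle lies on the rail's centre line between y = -21 and +11 mm from this point. It can be seen, or felt for
- slide (a joint): travel (m) of the slide switch to the light box's +y: 0 = off (start), 0.010 = on, at its stop. Flush grey plate 34 x 14 mm with a ridge across its middle: 5 mm above the rail, 14 mm wide (x), 6 mm thick (y). A catch holds it off with 6.5 N; the push needed falls as it moves; past 7 mm it snaps home by itself (3 N), let go earlier it jumps back. Over 35 N forces it
- spare_center (a point): the spare: dark steel round battery cell, 33 mm diameter, 61 mm tall, about 0.14 kg, standing loose on the counter, button end up, to one side of the light box. Point: its centre, half-way up
- spare: the same spare cell; origin: centre of its underside, z along the cell to the button end
- cell_a_center (a point): dark steel round battery cell, 33 mm diameter, 61 mm tall, button end up, standing in one of the four wells (which one varies). Point: the cell's centre, half-way up
- cell_b_center (a point): dark steel round battery cell, 33 mm diameter, 61 mm tall, button end up, standing in one of the four wells (which one varies). Point: the cell's centre, half-way up
- cell_c_center (a point): dark steel round battery cell, 33 mm diameter, 61 mm tall, button end up, standing in one of the four wells (which one varies). Point: the cell's centre, half-way up
- small_cell_center (a point): the odd battery, smaller: 26 mm diameter, 50 mm tall, standing loose on the counter on the other side of the light box. It does not belong in this box. Point: its centre, half-way up
- cover: the removed battery cover, a grey plastic channel 62 x 250 x 10 mm, lying loose beyond the light box. Origin: centre of its underside
- stapler: black desk stapler 150 x 36 x 52 mm, lying loose right of the light box. Origin: centre of its underside
Not all that is in view belongs to the job. What is shaped like the spare but blue, green or orange is not meant.

How it is judged:
On the way, in this order (a step that is already met when the one before it is completed fails the run):
1. the spare cell stands fully down in the empty well, let go (((horizontal distance between spare_center and well0 below 0.004 m and z of spare_center in the frame of well0 below 0.0085 m) or (horizontal distance between spare_center and well1 below 0.004 m and z of spare_center in the frame of well1 below 0.0085 m) or (horizontal distance between spare_center and well2 below 0.004 m and z of spare_center in the frame of well2 below 0.0085 m) or (horizontal distance between spare_center and well3 below 0.004 m and z of spare_center in the frame of well3 below 0.0085 m)) and angle between spare_center's own z axis and vertical below 0.12 rad and contact force between spare and the fingers below 0.1 N), for 0.2 s.
2. the slide switch is fully at its on end (value of joint slide above 0.0085 m), for 0.2 s.
At the end, for the whole second after the job is handed in: The spare cell is upright (within 0.12 rad) and at rest in the empty well, within 4 mm of its axis and fully down (within 2 mm), let go; the slide switch is at its on end (at least 8.5 of 10 mm) (all of step 1 and value of joint slide above 0.0085 m and linear speed of spare below 0.02 m/s); the robot touches nothing.
It fails at once if the slide switch is forced with more than 35 N (contact force between slide and anything else above 35 N).
It fails at once if a cell already in place is moved by more than 8 mm (distance of any of cell_a_center, cell_b_center, cell_c_center from where it was at the start of the episode above 0.008 m).
It fails at once if the small odd cell is moved by more than 15 mm (distance of small_cell_center from where it was at the start of the episode above 0.015 m).
It fails at once if the battery cover or the stapler is moved by more than 20 mm (distance of any of cover, stapler from where it was at the start of the episode above 0.02 m).
It also fails if it takes over 51 s, if anything falls off the work surface, if the arm or the gripper's body presses on something with over 40 N, if the wrist force passes 120 N, or if a joint passes its speed limit or range.

ROBOT

A 6-joint arm with a two-finger parallel gripper is mounted at the origin on the work surface. World frame = base frame: x ahead of the robot, y to its left, z up, the work surface at z = 0. Lengths are in m, angles in rad, forces in N, time in s.
With the tool pointing down it reaches from about 0.35 to 0.775 m from the base axis. Payload 7.3 kg.
Tool frame: the origin (TCP) lies at the very end of the fingers, on their centre line; the grasp point (between the pads) lies 19 mm behind it; x points along the fingers, y is the direction in which the jaws open and shut, and the axes are right-handed (so a half turn about x gives the same grasp; the last joint's range is limited). The gripper opens to 92 mm and grips with 3 to 60 N. Pads are 19 mm wide; open, the fingers measure 130 mm over their backs; the gripper's body (75 mm by 190 mm) begins 47 mm behind the grasp point.
Start: joints at [-1.382, 0.342, 1.524, -0, 1.275, -0.146], TCP at [0.173, -0.496, 0.227] pointing down, gripper open.
Joint ranges: [-2.53, 2.53], [-0.77, 2.02], [0.04, 2.7], [-1, 4.14], [0.28, 2.66], [-3.11, 3.11]. Speed limits (rad/s): [2.57, 2.57, 3.14, 3.14, 3.14, 3.14].

INTERFACE

Orientations are given as [roll, pitch, yaw] about the fixed x, y, z axes, in that order (R = Rz(yaw) Ry(pitch) Rx(roll)).
In Python, from cell import observe, vision, job gives the robot as it stands.
- The arm moves only by the tool send_rows, never from a script. Its argument "motion" is a list of rows, each an object with "hand": the opening, from -1 (shut) to 1 (fully open), so that 0 is half open; "slide": the shift along the tool's x, y, z in mm, a list of three; "spin": the turn about the tool's x in rad. In form: [{"hand": hand, "slide": [tx, ty, tz], "spin": spin}, ...]. A call has 1 to 8 rows; each row shifts and turns the pose as measured when the row begins, along the tool's axes as they then stand; what a row does not reach is not made up. A row lasts 1/10 s, in which the tool goes at most 50 mm and 8.59 degrees, less where a joint would pass 70% of its speed; a pose out of reach is approached as far as the arm can. A call with a gripper value outside its range is refused whole. The fingers move at their own pace and stop on an object; "grip_force" is the grip in N (left out, the last holds). Time passes only in rows, so rows that do not move let the fingers close. It gives the time, the measured TCP pose, the force and the opening at its end, in the units of the state.
- observe(): the state, without advancing time (a new reading comes with each control period).
- vision.read_camera(name): name is "scene" or "side" or "wrist"; returns a dict with "pixels" (420x560x3 uint8, blue, green, red), "range_z" (420x560 float32, m along the optical axis (not along the pixel's ray), 0 where there is no reading), "fx", "fy", "cx", "cy" (pixels), "world_from_camera" (4x4, takes a point from camera to world coordinates); the wrist camera has in their place "T_tool_cam" (4x4, takes a point from camera to tool coordinates, whose origin is the TCP and whose axes are the tool frame's). Camera axes: x right, y down, z forward; pixel columns grow to the right and rows downward; lengths in m; the calibration is good to about 2 mm. A picture is of the moment at which its call begins: read the wrist's pose just before it.
- job.hand_in(): hands the job in, once; it reports no verdict.
Trained networks look in a picture, given as the dict that the camera call returned (one of the last four; its "shot" number tells which), for a name from the list of things; names that differ only in an ending like _2 or _b are one class to them, and where a whole thing is asked for, a point or a joint stands for the part that bears it (a point fixed in the world has none). Each returns a list of dicts, best first, with "conf" (0 to 1); they miss things now and then, are a little off and sometimes report something else, mostly with a low value. They report only what shows in the picture. A call takes as long as a camera call. They do not tell look-alikes from the thing itself.
- vision.search_frame(picture, thing): "uv" ([column, row] in pixels, amid what is visible of it).
- vision.cut_out(picture, thing): "mask" (420x560 bool, what is visible of it) and "uv" ([column, row] in pixels, amid what is visible of it).
The state is a dict: "time": time; "qpos": joint angles; "qvel": joint speeds; "joint_efforts": joint torques, N m; "tool_pos": TCP position; "tool_rot": TCP orientation; "contact_force": force on the tool from outside, world axes, zero at the start; "torque": the same for the moment, N m; "opening": finger opening in m.
Only numpy, scipy, OpenCV 4.12 (cv2) and the standard library are available. Lean on these libraries where they do the work, as an engineer would, in place of code of your own. Each camera call takes 0.05 s, during which the arm holds its last target.

## Working session

There is one attempt and no reset: what is moved stays moved. The work goes in short steps, Python scripts to look and compute and a tool call to move; the robot and the scene stay as the last step left them, time stands still between calls to the robot, and variables do not carry over. Pictures are saved under pics/ and viewed, and the job is handed in when it is done.

Besides the shell and the picture viewer there is one more tool, called after ">>>" as name([rows], argument=value, ...), one row to a line, values as JSON. send_rows: Moves the arm, as the interface text tells. Its arguments: {"type":"object","properties":{"motion":{"type":"array","items":{"type":"object","properties":{"hand":{"type":"number"},"slide":{"type":"array","items":{"type":"number"}},"spin":{"type":"number"}}}},"grip_force":{"type":"number"}},"required":["motion"]}

```bash
ls; mkdir -p pics; cat > h.py <<'E'
import numpy as np, cv2
from cell import observe, vision, job
def shot(n,f):
    p=vision.read_camera(n); cv2.imwrite('pics/'+f+'.png',p['pixels']); return p
def pts(p,T=None):
    T=p['world_from_camera'] if T is None else T
    z=p['range_z'];v,u=np.mgrid[:z.shape[0],:z.shape[1]]
    P=np.stack([(u-p['cx'])/p['fx']*z,(v-p['cy'])/p['fy']*z,z],-1)
    W=P@T[:3,:3].T+T[:3,3]; W[z==0]=np.nan; return W
E
python3 - <<'E'
from h import *
o=observe();print(o)
for n in('scene','side'):
    p=shot(n,n+'0');W=pts(p);np.save(n+'W',W)
    print(p['world_from_camera'].round(3).tolist(),p['fx'])
    for t in('lightbox','spare_center','small_cell_center','stapler','cover','slide'):
        print(n,t,[(r['conf'],r['uv'],W[int(r['uv'][1]),int(r['uv'][0])].round(3)) for r in vision.search_frame(p,t)][:5])
E
```

```text
pics
{'time': 0.0, 'qpos': array([-1.38199866e+00,  3.42725518e-01,  1.52501726e+00, -2.87720505e-05,
        1.27540469e+00, -1.45998052e-01]), 'qvel': array([-2.87286100e-04, -8.13594507e-04, -8.34508672e-05, -3.54654934e-04,
       -2.07408099e-04,  2.24165458e-03]), 'joint_efforts': array([ 2.30113221e-05, -4.31236196e+01, -2.44217259e+01,  7.18203024e-02,
        5.59960864e-02, -9.18980254e-05]), 'tool_pos': array([ 0.17243822, -0.49543804,  0.22604343]), 'tool_rot': array([-1.69910089,  1.56924128,  1.77729588]), 'contact_force': array([-0.42804994, -1.25000021, -0.05934528]), 'torque': array([-0.0149712 ,  0.01203892, -0.01104251]), 'opening': 0.09197157626252318}
[[-0.692, 0.556, -0.46, 1.118], [0.722, 0.539, -0.434, 0.502], [0.006, -0.633, -0.774, 0.97], [0.0, 0.0, 0.0, 1.0]] 428.6475703930281
scene lightbox [(0.74, [288.3, 229.3], array([0.611, 0.047, 0.044])), (0.53, [247.0, 291.1], array([0.801, 0.085, 0.004]))]
scene spare_center [(0.85, [404.3, 270.7], array([0.508, 0.344, 0.052])), (0.78, [421.8, 248.6], array([0.416, 0.337, 0.044])), (0.69, [287.1, 209.6], array([0.5
[... 699 characters left out ...]
247.9, 335.6], array([0.388, 0.341, 0.06 ])), (0.89, [225.8, 386.1], array([0.362, 0.42 , 0.053])), (0.8, [277.2, 311.2], array([0.384, 0.269, 0.053])), (0.67, [299.1, 348.1], array([0.317, 0.305, 0.047])), (0.64, [201.0, 314.5], array([0.481, 0.347, 0.051]))]
side small_cell_center [(0.52, [378.2, 181.5], array([ 0.448, -0.306,  0.035])), (0.4, [265.6, 221.6], array([nan, nan, nan])), (0.19, [280.2, 203.3], array([0.557, 0.017, 0.077]))]
side stapler [(0.87, [328.7, 157.2], array([ 0.625, -0.334,  0.049])), (0.22, [262.5, 221.7], array([0.59 , 0.042, 0.027]))]
side cover [(0.78, [181.2, 208.7], array([0.812, 0.096, 0.006])), (0.7, [265.6, 222.3], array([0.587, 0.035, 0.022]))]
side slide []
```

View pics/scene0.png

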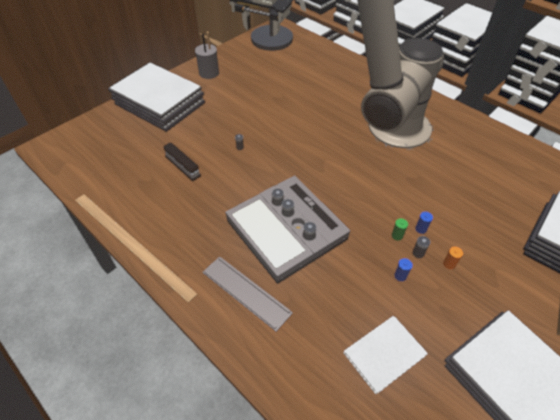

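View pics/side0.png

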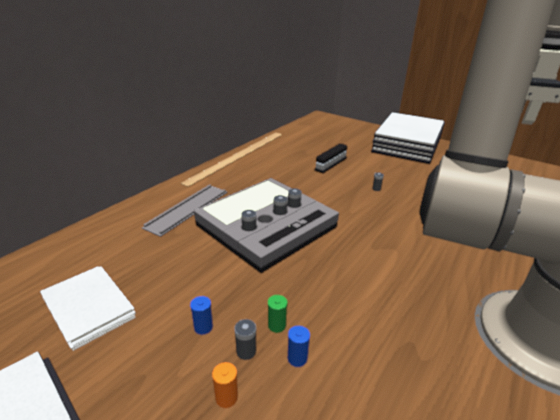

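```bash
cat >> h.py <<'E'
from scipy.spatial.transform import Rotation as Ro
def R(o): return Ro.from_euler('xyz',o['tool_rot']).as_matrix()
def plan(target,jaw=None):
    o=observe();M=R(o);d=(M.T@(np.array(target)-o['tool_pos']))*1e3
    print('pos',o['tool_pos'].round(4),'x',M[:,0].round(3),'jaw',np.degrees(np.arctan2(M[1,1],M[0,1])).round(2),'slide mm',d.round(1))
    if jaw is not None:
        c=np.degrees(np.arctan2(M[1,1],M[0,1]));e=(jaw-c+90)%180-90
        print('spin total rad',-np.radians(e),'(tool x down) alt',-np.radians(e-180 if e>0 else e+180),'q6',o['qpos'][5])
E
python3 - <<'E'
from h import *
for n in('scene','side'):
    p=cv2.imread(f'pics/{n}0.png').astype(int);W=np.load(n+'W.npy')
    # clusters above counter near spare
    m=(W[...,2]>.053)&(W[...,2]<.07)&(W[...,0]>.25)&(W[...,0]<.55)&(W[...,1]>.2)&(W[...,1]<.47)
    k,l,s,c=cv2.connectedComponentsWithStats(m.astype(np.uint8))
    for i in range(1,k):
        if s[i,4]>8: q=l==i;print(n,s[i,4],np.nanmean(W[q],0).round(3),p[q].mean(0).round())
    m=(W[...,2]>.065)&(W[...,2]<.095)&(abs(W[...,0]-.55)<.15)&(abs(W[...,1]-.04)<.15)
    k,l,s,c=cv2.connectedComponentsWithStats(m.astype(np.uint8))
    for i in range(1,k):
        if s[i,4]>8: q=l==i;print(n,'box',s[i,4],np.nanmean(W[q],0).round(3),W[q].max(0).round(3))
    m=((abs(W[...,2]-.045)<.005)&(abs(W[...,0]-.58)<.25)&(abs(W[...,1]-.04)<.2))
    xy=W[m][:,:2].astype(np.float32);print(n,cv2.minAreaRect(xy))
plan([.42,-.1,.3],60)
E
```

```text
scene 114 [0.33  0.294 0.06 ] [184. 100.  73.]
scene 116 [0.395 0.259 0.06 ] [ 84. 157.  84.]
scene 132 [0.404 0.333 0.06 ] [ 97.  96. 102.]
scene 137 [0.377 0.41  0.06 ] [ 61. 134. 209.]
scene 144 [0.496 0.338 0.06 ] [191. 105.  78.]
scene box 126 [ 0.562 -0.039  0.079] [ 0.576 -0.022  0.086]
scene box 133 [0.571 0.009 0.079] [0.586 0.022 0.087]
scene box 147 [0.588 0.102 0.079] [0.602 0.116 0.086]
scene ((0.5930925607681274, 0.02473834902048111), (0.2546534836292267, 0.24155420064926147), 79.34349822998047)
side 286 [0.39  0.259 0.06 ] [ 79. 167.  64.]
side 291 [0.49  0.337 0.06 ] [204.  99.  51.]
side 348 [0.399 0.332 0.06 ] [108. 102.  99.]
side 364 [0.325 0.294 0.06 ] [206. 102.  53.]
side 483 [0.371 0.41  0.06 ] [ 49. 145. 228.]
side box 316 [ 0.558 -0.014  0.078] [0.584 0.021 0.084]
side box 192 [0.58  0.103 0.078] [0.6   0.115 0.085]
side ((0.5912593603134155, 0.023166343569755554), (0.25290510058403015, 0.24308732151985168), 79.55477142333984)
pos [ 0.1725 -0.4959  0.2268] x [ 0. -0. -1.] jaw -70.82 slide mm [ -73.3 -292.5 -363.8]
spin total rad 0.8584390015176442 (tool x down) alt -2.283153652072149 q6 -0.14604230440581573
```

```bash
cat >> h.py <<'E'
def rows(target,jaw=None,step=45,sp=.145,maxrows=8):
    "linear path; turn and shift together; prints rounded rows"
    o=observe();M=R(o);p=o['tool_pos'];D=np.array(target)-p
    e=0
    if jaw is not None:
        c=np.degrees(np.arctan2(M[1,1],M[0,1]));e=np.radians((jaw-c+180)%360-180)
    n=int(max(np.ceil(np.linalg.norm(D)*1e3/step),np.ceil(abs(e)/sp),1))
    out=[]
    for i in range(n):
        Mi=Ro.from_rotvec([0,0,e*i/n]).as_matrix()@M
        out.append((Mi.T@(D/n*1e3)).round(1).tolist())
    print('pos',p.round(4),'jaw',np.degrees(np.arctan2(M[1,1],M[0,1])).round(2),'tilt',M[:,0].round(4),'F',o['contact_force'].round(1),'open',round(o['opening'],4),'t',o['time'])
    print(n,'rows spin',round(-e/n,4)); [print(r) for r in out[:maxrows]]
E
python3 -c "
from h import *
rows([.46,.02,.30],-10.5,maxrows=16)
print(shot('wrist','w0')['T_tool_cam'])"
```

```text
pos [ 0.1725 -0.4959  0.2268] jaw -70.82 tilt [ 0.e+00 -1.e-04 -1.e+00] F [-1.  -0.3 -0.2] open 0.0918 t 0.7
14 rows spin -0.0752
[-5.2, -28.1, -31.5]
[-5.2, -25.6, -33.5]
[-5.2, -23.0, -35.3]
[-5.2, -20.3, -37.0]
[-5.2, -17.5, -38.4]
[-5.2, -14.5, -39.6]
[-5.2, -11.5, -40.6]
[-5.2, -8.4, -41.3]
[-5.2, -5.3, -41.8]
[-5.2, -2.1, -42.1]
[-5.2, 1.0, -42.2]
[-5.2, 4.2, -42.0]
[-5.2, 7.3, -41.5]
[-5.2, 10.4, -40.9]
[[-1.02846338e-03 -3.00857203e-01  9.53668646e-01 -1.57629642e-01]
 [ 9.99999468e-01 -3.86494099e-04  9.56499203e-04 -1.64138272e-04]
 [ 8.08176300e-05  9.53669122e-01  3.00857440e-01 -8.08104209e-02]
 [ 0.00000000e+00  0.00000000e+00  0.00000000e+00  1.00000000e+00]]
```

>>> send_rows([
  {"hand": 1,"slide": [-5,-28,-32],"spin": -0.075},
  {"hand": 1,"slide": [-5,-26,-34],"spin": -0.075},
  {"hand": 1,"slide": [-5,-23,-35],"spin": -0.075},
  {"hand": 1,"slide": [-5,-20,-37],"spin": -0.075},
  {"hand": 1,"slide": [-5,-18,-38],"spin": -0.075},
  {"hand": 1,"slide": [-5,-15,-40],"spin": -0.075},
  {"hand": 1,"slide": [-5,-12,-41],"spin": -0.075},
  {"hand": 1,"slide": [-5,-8,-41],"spin": -0.075},
])

```text
time: 1.55
tool_pos: [0.3376, -0.1925, 0.267]
tool_rot: [1.397, 1.569, -0.797]
contact_force: [0.6, -0.4, -0.1]
opening: 0.0922
```

```bash
python3 -c "
from h import *
rows([.46,.02,.30],-10.5,maxrows=16)"
```

```text
pos [ 0.3376 -0.1925  0.267 ] jaw -35.69 tilt [ 0.0015 -0.0015 -1.    ] F [ 0.6 -0.4 -0.1] open 0.0922 t 1.55
6 rows spin -0.0733
[-5.5, -4.1, -40.7]
[-5.5, -1.1, -40.9]
[-5.5, 1.9, -40.8]
[-5.5, 4.9, -40.6]
[-5.5, 7.8, -40.1]
[-5.5, 10.8, -39.4]
```

>>> send_rows([
  {"hand": 1,"slide": [-6,-4,-41],"spin": -0.073},
  {"hand": 1,"slide": [-6,-1,-41],"spin": -0.073},
  {"hand": 1,"slide": [-6,2,-41],"spin": -0.073},
  {"hand": 1,"slide": [-6,5,-41],"spin": -0.073},
  {"hand": 1,"slide": [-6,8,-40],"spin": -0.073},
  {"hand": 1,"slide": [-6,11,-40],"spin": -0.073},
  {"hand": 1,"slide": [0,10,-20],"spin": 0},
  {"hand": 1,"slide": [0,0,0],"spin": 0},
])

```text
time: 2.35
tool_pos: [0.4782, 0.0555, 0.3066]
tool_rot: [1.44, 1.562, -0.288]
contact_force: [0.9, -0.5, -0.0]
opening: 0.092
```

```bash
python3 - <<'E'
from h import *
o=observe();print(o['tool_pos'],o['qvel'].round(3))
M=np.eye(4);M[:3,:3]=R(o);M[:3,3]=o['tool_pos']
p=shot('wrist','w1');W=pts(p,M@p['T_tool_cam']);np.save('w1W',W);np.save('w1T',M@p['T_tool_cam'])
print(p['fx'],p['cx'],p['cy'])
for t in('lightbox','spare_center','slide'):
  print(t,[(r['conf'],r['uv'],W[int(r['uv'][1]),int(r['uv'][0])].round(4)) for r in vision.search_frame(p,t)][:5])
E
```

```text
[0.47824992 0.05547039 0.30663715] [ 0.003 -0.017  0.011 -0.014  0.015 -0.028]
348.26312352613996 276.11219040325665 212.86141246913917
lightbox [(0.84, [379.2, 168.3], array([0.6043, 0.0408, 0.044 ]))]
spare_center [(0.56, [173.5, 6.2], array([0.4029, 0.2451, 0.0599])), (0.22, [357.1, 203.2], array([0.5668, 0.0121, 0.0793]))]
slide [(0.81, [295.8, 195.4], array([0.4982, 0.0253, 0.051 ])), (0.29, [524.5, 95.2], array([0.8029, 0.0954, 0.0032])), (0.28, [350.0, 243.8], array([ 0.5542, -0.0363,  0.0791]))]
```

View pics/w1.png

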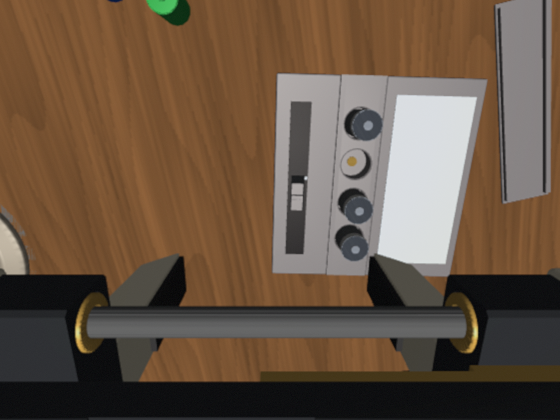

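```bash
python3 - <<'E'
from h import *
W=np.load('w1W.npy');img=cv2.imread('pics/w1.png')
m=(abs(W[...,2]-.080)<.004)&(W[...,0]>.5)&(W[...,0]<.65)&(W[...,1]>-.08)&(W[...,1]<.15)
k,l,s,c=cv2.connectedComponentsWithStats(m.astype(np.uint8))
C=[]
for i in range(1,k):
    if s[i,4]>30: q=W[l==i];(a,r)=cv2.minEnclosingCircle(q[:,:2].astype(np.float32));print(s[i],q.mean(0).round(4),np.round(a,4),round(r,4));
m=(abs(W[...,2]-.044)<.004)&(W[...,0]>.4)&(W[...,0]<.75)&(W[...,1]>-.12)&(W[...,1]<.18)
print(cv2.minAreaRect(W[m][:,:2].astype(np.float32)), np.median(W[m][:,2]))
# well floor
q=W[155:170,345:362].reshape(-1,3);print(q[q[:,2]<.03].mean(0) if (q[:,2]<.03).any() else None, np.nanmin(q[:,2]))
# ridge points
m=(W[...,2]>.0495)&(W[...,2]<.06)&(abs(W[...,0]-.5)<.02)&(abs(W[...,1]-.02)<.05)
print(m.sum(),W[m].round(4)[:40].tolist())
cr=cv2.resize(img[60:285,260:490],None,fx=3.4,fy=2.6*1.0,interpolation=cv2.INTER_CUBIC);cr=cv2.resize(img[165:220,270:340],None,fx=10,fy=10,interpolation=cv2.INTER_CUBIC);cv2.imwrite('pics/crop1.png',cr)
E
```

```text
[352 109  32  32 790] [0.5852 0.0981 0.08  ] [0.5857 0.0979] 0.017
[344 196  30  28 643] [0.5677 0.0043 0.0801] [0.5681 0.0037] 0.0169
[341 235  28  26 586] [ 0.559  -0.0426  0.0801] [ 0.559 -0.044] 0.0172
((0.5935268998146057, 0.022855602204799652), (0.2504635751247406, 0.2406672090291977), 79.4864501953125) 0.04497411028914966
[0.57825464 0.0485699  0.02101371] 0.01871868387823189
56 [[0.5037, 0.0543, 0.0495], [0.5108, 0.0531, 0.0497], [0.4946, 0.0261, 0.0519], [0.4958, 0.0258, 0.0514], [0.497, 0.0256, 0.0514], [0.4982, 0.0253, 0.051], [0.4995, 0.0252, 0.0513], [0.5006, 0.0252, 0.052], [0.5019, 0.0247, 0.051], [0.5031, 0.0245, 0.0508], [0.5043, 0.0245, 0.0517], [0.5055, 0.0243, 0.0516], [0.5067, 0.0241, 0.0516], [0.4944, 0.0247, 0.0512], [0.4956, 0.0245, 0.0514], [0.4969, 0.0244, 0.0514], [0.4981, 0.0242, 0.0517], [0.4993, 0.024, 0.0515], [0.5005, 0.024, 0.0523], [0.5017, 0.0236, 0.0514], [0.5029, 0.0237, 0.0526], [0.5041, 0.023, 0.0507], [0.5054, 0.0227, 0.0504], [0.5065, 0.023, 0.0521], [0.4942, 0.0235, 0.0515], [0.4955, 0.0233, 0.0515], [0.4967, 0.0234, 0.0525], [0.4979, 0.0227, 0.0508], [0.4991, 0.0228, 0.0518], [0.5003, 0.0226, 0.0518], [0.5015, 0.0222, 0.051], [0.5027, 0.022, 0.051], [0.5039, 0.022, 0.0516], [0.5052, 0.0217, 0.0514], [0.5063, 0.0218, 0.0524], [0.4941, 0.0219, 0.0503], [0.4953, 0.022, 0.0513], [0.4965, 0.0219, 0.0515], [0.4977, 0.0216, 0.0513], [0.4989, 0.0217, 0.0522]]
```

View pics/crop1.png

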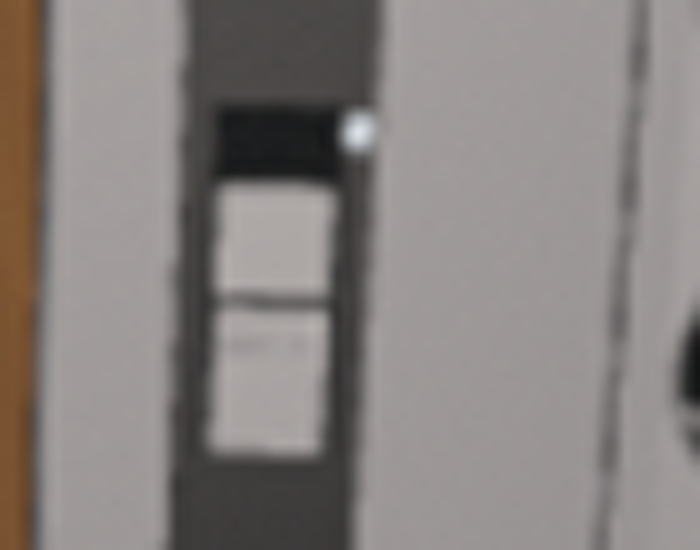

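```bash
python3 -c "
from h import *
rows([.401,.333,.20],56,maxrows=16)"
```

```text
pos [0.4768 0.0524 0.3068] jaw -9.29 tilt [ 0.0075 -0.0034 -1.    ] F [-0.1  0.1  0.9] open 0.0918 t 2.55
8 rows spin -0.1424
[13.2, -15.1, -33.1]
[13.2, -10.3, -34.9]
[13.2, -5.2, -36.0]
[13.3, -0.1, -36.4]
[13.3, 5.1, -36.0]
[13.4, 10.2, -34.9]
[13.4, 15.0, -33.1]
[13.4, 19.5, -30.6]
```

>>> send_rows([
  {"hand": 1,"slide": [13,-15,-33],"spin": -0.145},
  {"hand": 1,"slide": [13,-10,-35],"spin": -0.145},
  {"hand": 1,"slide": [13,-5,-36],"spin": -0.145},
  {"hand": 0.6,"slide": [13,0,-37],"spin": -0.145},
  {"hand": 0.4,"slide": [13,5,-36],"spin": -0.145},
  {"hand": 0.3,"slide": [13,10,-35],"spin": -0.145},
  {"hand": 0.3,"slide": [13,15,-33],"spin": -0.145},
  {"hand": 0.3,"slide": [13,20,-31],"spin": -0.145},
])

```text
time: 3.35
tool_pos: [0.3972, 0.3265, 0.2001]
tool_rot: [0.179, 1.554, -0.376]
contact_force: [0.4, 0.1, -0.2]
opening: 0.0602
```

```bash
python3 -c "
from h import *
rows([.401,.333,.20],56,maxrows=16)"
```

```text
pos [0.3972 0.3265 0.2001] jaw 58.17 tilt [ 0.0153 -0.0061 -0.9999] F [ 0.4  0.1 -0.2] open 0.0602 t 3.35
1 rows spin 0.0379
[0.2, 7.6, -0.2]
```

>>> send_rows([
  {"hand": 0.3,"slide": [0,6,0],"spin": 0.038},
  {"hand": 0.3,"slide": [0,0,0],"spin": 0},
  {"hand": 0.3,"slide": [0,0,0],"spin": 0},
])

```text
time: 3.65
tool_pos: [0.3985, 0.3312, 0.1984]
tool_rot: [-0.007, 1.557, -0.596]
contact_force: [0.7, -0.7, -0.5]
opening: 0.0596
```

```bash
cat >> h.py <<'E'
def wshot(f):
    o=observe();M=np.eye(4);M[:3,:3]=R(o);M[:3,3]=o['tool_pos']
    p=shot('wrist',f);T=M@p['T_tool_cam'];W=pts(p,T);np.save(f+'W',W);np.save(f+'T',T);return p,W,M
E
python3 - <<'E'
from h import *
p,W,M=wshot('w2')
m=(abs(W[...,2]-.060)<.004)&(abs(W[...,0]-.4)<.13)&(abs(W[...,1]-.33)<.13)
k,l,s,c=cv2.connectedComponentsWithStats(m.astype(np.uint8))
for i in range(1,k):
    if s[i,4]>30: q=W[l==i];(a,r)=cv2.minEnclosingCircle(q[:,:2].astype(np.float32));print(s[i],q.mean(0).round(4),np.round(a,4),round(r,4),p['pixels'][l==i].mean(0).round());
rows([.401,.333,.20],56)
E
```

```text
[ 318  104   41   41 1314] [0.3735 0.4083 0.059 ] [0.374  0.4083] 0.0169 [ 74. 201. 244.]
[ 173  136   40   39 1219] [0.3268 0.2928 0.0592] [0.3271 0.2921] 0.0169 [244. 156.  91.]
[ 260  183   38   37 1082] [0.4012 0.3309 0.0591] [0.4018 0.3308] 0.017 [112. 104.  99.]
[189 219  37  35 994] [0.3923 0.2581 0.0591] [0.3931 0.2571] 0.0172 [108. 215.  84.]
[319 259  18  32 426] [0.4885 0.3299 0.059 ] [0.4921 0.334 ] 0.0164 [232. 123.  60.]
pos [0.3988 0.3311 0.1985] jaw 56.2 tilt [ 0.0121 -0.0077 -0.9999] F [0.3 0.  0.7] open 0.0596 t 3.7
1 rows spin 0.0034
[-1.4, 2.8, 0.8]
```

View pics/w2.png

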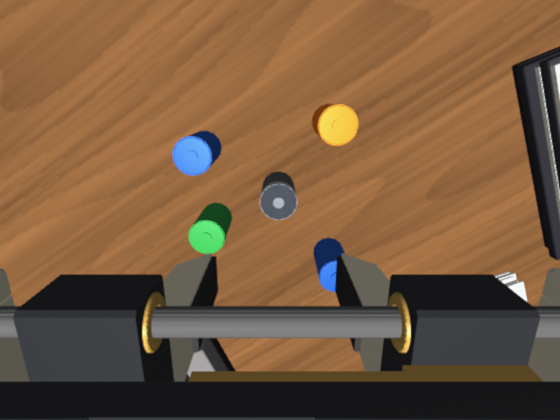

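>>> send_rows([
  {"hand": 0.05,"slide": [0,1.5,-2],"spin": 0.038},
  {"hand": 0.05,"slide": [35,0,0],"spin": 0},
  {"hand": 0.05,"slide": [35,0,0],"spin": 0},
  {"hand": 0.05,"slide": [0,0,0],"spin": 0},
])

```text
time: 4.1
tool_pos: [0.4023, 0.329, 0.1303]
tool_rot: [0.383, 1.552, -0.254]
contact_force: [-0.2, -0.2, -0.5]
opening: 0.0481
```

```bash
python3 -c "
from h import *
rows([.4018,.3309,.032],54,step=20,maxrows=12)"
```

```text
pos [0.4023 0.329  0.1303] jaw 53.54 tilt [ 0.0184 -0.0048 -0.9998] F [-0.2 -0.2 -0.5] open 0.0481 t 4.1
5 rows spin -0.0016
[19.7, 0.1, -0.7]
[19.7, 0.1, -0.7]
[19.7, 0.1, -0.7]
[19.7, 0.1, -0.7]
[19.7, 0.1, -0.7]
```

>>> send_rows([
  {"hand": 0.05,"slide": [22,0,-0.5],"spin": 0},
  {"hand": 0.05,"slide": [22,0,-0.5],"spin": 0},
  {"hand": 0.05,"slide": [22,0,-0.5],"spin": 0},
  {"hand": 0.05,"slide": [15,0,-0.5],"spin": 0},
  {"hand": 0.05,"slide": [10,0,0],"spin": 0},
])

```text
time: 4.6
tool_pos: [0.4096, 0.3287, 0.0463]
tool_rot: [0.691, 1.541, 0.049]
contact_force: [-0.5, 0.7, 0.3]
opening: 0.0482
```

```bash
python3 -c "
from h import *
rows([.4018,.3309,.032],54,step=20,maxrows=12)"
```

```text
pos [0.4096 0.3287 0.0463] jaw 53.2 tilt [ 0.03    0.0015 -0.9995] F [-0.5  0.7  0.3] open 0.0482 t 4.6
1 rows spin -0.014
[14.0, -3.2, -7.9]
```

>>> send_rows([
  {"hand": 0.05,"slide": [0,-2,-8],"spin": 0},
  {"hand": 0.05,"slide": [6,0,0],"spin": 0},
  {"hand": 0.05,"slide": [0,0,0],"spin": 0},
])

```text
time: 4.9
tool_pos: [0.4032, 0.3319, 0.0421]
tool_rot: [0.73, 1.538, 0.086]
contact_force: [0.2, -0.0, 0.5]
opening: 0.0481
```

```bash
python3 -c "
from h import *
rows([.4018,.3309,.032],54,step=20,maxrows=12)"
```

```text
pos [0.4032 0.3319 0.0421] jaw 53.1 tilt [ 0.0323  0.0028 -0.9995] F [ 0.2 -0.   0.5] open 0.0481 t 4.9
1 rows spin -0.0156
[10.0, -1.9, -0.8]
```

>>> send_rows([
  {"hand": 0.05,"slide": [10,-1,-1],"spin": 0},
  {"hand": 0.05,"slide": [2,0,0],"spin": 0},
  {"hand": -0.5,"slide": [0,0,0],"spin": 0},
  {"hand": -0.5,"slide": [0,0,0],"spin": 0},
  {"hand": -0.5,"slide": [0,0,0],"spin": 0},
], grip_force=15)

```text
time: 5.4
tool_pos: [0.4027, 0.3322, 0.0305]
tool_rot: [0.753, 1.536, 0.109]
contact_force: [-0.1, 0.2, 0.9]
opening: 0.0323
```

```bash
python3 -c "
from h import *
rows([.4018,.3309,.032],54,step=20,maxrows=12)"
```

```text
pos [0.4027 0.3322 0.0305] jaw 53.14 tilt [ 0.0342  0.0038 -0.9994] F [-0.1  0.2  0.9] open 0.0323 t 5.4
1 rows spin -0.015
[-1.6, -1.6, 0.1]
```

>>> send_rows([
  {"hand": -0.5,"slide": [-15,0,0],"spin": 0},
  {"hand": -0.5,"slide": [-25,0,0],"spin": 0},
  {"hand": -0.5,"slide": [-30,0,0],"spin": 0},
  {"hand": -0.5,"slide": [-30,0,0],"spin": 0},
  {"hand": -0.5,"slide": [-30,0,0],"spin": 0},
  {"hand": -0.5,"slide": [-15,0,0],"spin": 0},
])

```text
time: 6.0
tool_pos: [0.3958, 0.3304, 0.1774]
tool_rot: [0.614, 1.544, -0.03]
contact_force: [0.8, -0.4, -1.8]
opening: 0.0326
```

```bash
python3 -c "
from h import *
rows([.577,.0507,.17],-10.5,step=35,maxrows=12)"
```

```text
pos [0.3958 0.3304 0.1774] jaw 53.11 tilt [ 2.650e-02 -8.000e-04 -9.996e-01] F [ 0.8 -0.4 -1.8] open 0.0326 t 6.0
10 rows spin 0.111
[1.2, -11.5, 31.3]
[1.3, -8.0, 32.3]
[1.4, -4.3, 33.0]
[1.5, -0.6, 33.3]
[1.5, 3.1, 33.2]
[1.5, 6.7, 32.6]
[1.6, 10.3, 31.7]
[1.6, 13.7, 30.3]
[1.6, 17.0, 28.6]
[1.6, 20.1, 26.6]
```

>>> send_rows([
  {"hand": -0.5,"slide": [1,-11,31],"spin": 0.111},
  {"hand": -0.5,"slide": [1,-8,32],"spin": 0.111},
  {"hand": -0.5,"slide": [1,-4,33],"spin": 0.111},
  {"hand": -0.5,"slide": [1,-1,33],"spin": 0.111},
  {"hand": -0.5,"slide": [1,3,33],"spin": 0.111},
  {"hand": -0.5,"slide": [1,7,33],"spin": 0.111},
  {"hand": -0.5,"slide": [1,10,32],"spin": 0.111},
  {"hand": -0.5,"slide": [1,14,30],"spin": 0.111},
])

```text
time: 6.8
tool_pos: [0.5416, 0.1022, 0.1769]
tool_rot: [1.69, 1.539, 0.132]
contact_force: [0.2, 1.2, -1.2]
opening: 0.0324
```

```bash
python3 -c "
from h import *
rows([.577,.0507,.17],-10.5,step=35,maxrows=12)"
```

```text
pos [0.5416 0.1022 0.1769] jaw 0.71 tilt [ 0.032   0.0042 -0.9995] F [ 0.2  1.2 -1.2] open 0.0324 t 6.8
2 rows spin 0.0979
[3.9, 17.3, 26.0]
[4.0, 19.7, 24.2]
```

>>> send_rows([
  {"hand": -0.5,"slide": [1,16,25],"spin": 0.098},
  {"hand": -0.5,"slide": [0,15,20],"spin": 0.098},
  {"hand": -0.5,"slide": [0,2,2],"spin": 0.0},
  {"hand": -0.5,"slide": [0,0,0],"spin": 0.0},
])

```text
time: 7.2
tool_pos: [0.5747, 0.0475, 0.1755]
tool_rot: [1.885, 1.54, 0.115]
contact_force: [0.3, 0.8, -1.1]
opening: 0.0325
```

```bash
python3 - <<'E'
from h import *
rows([.577,.0507,.17],-10.5,step=35,maxrows=12)
p,W,M=wshot('w3')
m=(abs(W[...,2]-.080)<.004)&(W[...,0]>.5)&(W[...,0]<.65)&(W[...,1]>-.08)&(W[...,1]<.15)
k,l,s,c=cv2.connectedComponentsWithStats(m.astype(np.uint8))
for i in range(1,k):
    if s[i,4]>30: q=W[l==i];(a,r)=cv2.minEnclosingCircle(q[:,:2].astype(np.float32));print(s[i],q.mean(0).round(4),np.round(a,4),round(r,4));
# held cell in tool frame
Wt=(W-M[:3,3])@M[:3,:3]
m=(abs(Wt[...,1])<.03)&(Wt[...,0]>-.045)&(Wt[...,0]<.06)&(abs(Wt[...,2])<.03)
q=Wt[m];print(m.sum(),q.min(0),q.max(0))
t=q[(q[:,0]<np.percentile(q[:,0],2)+.004)];print('top',t.mean(0),t.min(0),t.max(0))
E
```

```text
pos [0.5747 0.0475 0.1755] jaw -11.4 tilt [ 0.0306  0.0035 -0.9995] F [ 0.3  0.8 -1.1] open 0.0325 t 7.2
1 rows spin -0.0158
[5.6, 1.4, -3.5]
[ 252  124   46   47 1681] [0.5856 0.0982 0.0801] [0.5855 0.0978] 0.0168
7873 [-0.04498907 -0.02998273 -0.01645278] [0.03037575 0.02993617 0.01915627]
top [-0.041771   -0.00039476 -0.00868134] [-0.04498907 -0.02533405 -0.01153207] [-0.03865298  0.02435827  0.01196251]
```

View pics/w3.png

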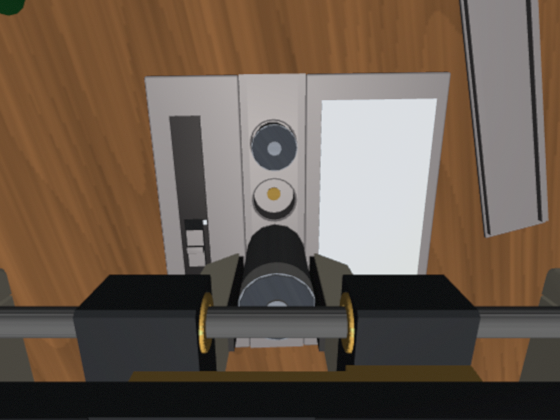

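```bash
python3 - <<'E'
from h import *
from scipy.optimize import least_squares
W=np.load('w3W.npy');T=np.load('w3T.npy')
o=observe();M=R(o);Wt=(W-o['tool_pos'])@M
for a,b in((-.03,-.01),(-.01,.01),(.01,.028)):
    m=(abs(Wt[...,1])<.014)&(Wt[...,0]>a)&(Wt[...,0]<b)&(abs(Wt[...,2])<.03)
    q=Wt[m];f=lambda v:np.hypot(q[:,1]-v[0],q[:,2]-v[1])-.0165
    r=least_squares(f,[0,0],loss='soft_l1',f_scale=.001);print(a,m.sum(),r.x.round(4),np.abs(r.fun).mean().round(4))
# well mouth
img=cv2.imread('pics/w3.png');v,u=np.mgrid[:420,:560]
K=(348.26312352613996,276.11219040325665,212.86141246913917)
d=np.stack([(u-K[1])/K[0],(v-K[2])/K[0],np.ones(u.shape)],-1)@T[:3,:3].T
P=T[:3,3]+d*((.045-T[2,3])/d[...,2])[...,None]
for th in(.041,.035):
    m=(W[...,2]<th)&(np.hypot(P[...,0]-.577,P[...,1]-.0505)<.024)
    (a,r)=cv2.minEnclosingCircle(P[m][:,:2].astype(np.float32));print(th,m.sum(),P[m].mean(0).round(4),np.round(a,4),r)
rt=cv2.minAreaRect(W[(abs(W[...,2]-.045)<.003)&(abs(W[...,0]-.6)<.2)&(abs(W[...,1])<.2)][:,:2].astype(np.float32));print(rt)
cv2.imwrite('pics/crop3.png',cv2.resize(img[160:260,220:330],None,fx=6,fy=6,interpolation=cv2.INTER_CUBIC))
E
```

```text
-0.03 2891 [-0.0004  0.0038] 0.003
-0.01 920 [-0.0006  0.0017] 0.0002
0.01 613 [-0.0008  0.0011] 0.0002
0.041 1274 [0.5769 0.0516 0.045 ] [0.5769 0.0512] 0.01777549646794796
0.035 1179 [0.5771 0.0526 0.045 ] [0.5771 0.0528] 0.017388425767421722
((0.593043327331543, 0.02295864373445511), (0.25037655234336853, 0.24022147059440613), 79.40790557861328)
```

View pics/crop3.png

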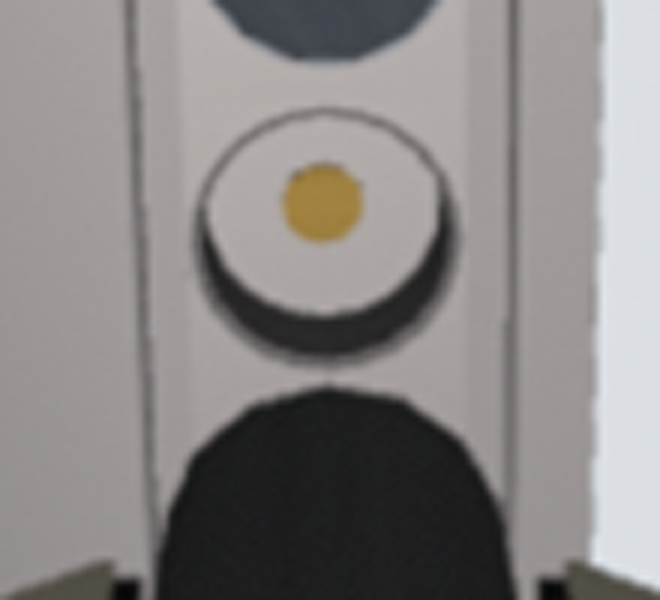

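```bash
cat >> h.py <<'E'
def cellbot(bx=.577,by=.0508,zt=None,jaw=-10.5):
    o=observe();M=R(o);b=o['tool_pos']+M@np.array([.0305,-.0009,.0007])
    mid=o['tool_pos']+M@np.array([.0305-.012,-.0008,.001])
    print('bottom',b.round(4),'12mm up',mid.round(4),'z')
    tgt=o['tool_pos'].copy();tgt[:2]+=np.array([bx,by])-(b[:2]+mid[:2])/2
    if zt: tgt[2]=zt
    rows(tgt,jaw,step=60)
E
python3 -c "
from h import *
cellbot(zt=.11)"
```

```text
bottom [0.5745 0.0474 0.145 ] 12mm up [0.5742 0.047  0.157 ] z
pos [0.5746 0.0478 0.1756] jaw -11.38 tilt [ 0.0307  0.0034 -0.9995] F [ 0.8 -0.2 -0.6] open 0.0324 t 7.25
2 rows spin -0.0077
[32.8, -0.0, -1.7]
[32.8, -0.0, -1.7]
```

>>> send_rows([
  {"hand": -0.5,"slide": [35,0,-2],"spin": -0.015},
  {"hand": -0.5,"slide": [25,0,-2],"spin": 0},
  {"hand": -0.5,"slide": [0,0,0],"spin": 0},
])

```text
time: 7.55
tool_pos: [0.5765, 0.0551, 0.1155]
tool_rot: [1.872, 1.538, 0.124]
contact_force: [-1.0, 0.1, -2.0]
opening: 0.0327
```

```bash
python3 -c "
from h import *
cellbot(zt=.08)"
```

```text
bottom [0.5765 0.0547 0.085 ] 12mm up [0.5761 0.0543 0.097 ] z
pos [0.5765 0.0551 0.1155] jaw -10.11 tilt [ 0.033   0.0041 -0.9994] F [-1.   0.1 -2. ] open 0.0327 t 7.55
1 rows spin 0.0067
[35.5, 0.2, 3.9]
```

>>> send_rows([
  {"hand": -0.5,"slide": [0,0,3],"spin": 0},
  {"hand": -0.5,"slide": [0,0,0],"spin": 0},
])

```text
time: 7.75
tool_pos: [0.5756, 0.0535, 0.117]
tool_rot: [1.871, 1.537, 0.127]
contact_force: [0.6, -0.3, -1.4]
opening: 0.0326
```

```bash
python3 -c "
from h import *
cellbot(zt=.08)"
```

```text
bottom [0.5756 0.0531 0.0864] 12mm up [0.5753 0.0528 0.0984] z
pos [0.5756 0.0535 0.117 ] jaw -9.91 tilt [ 0.0334  0.0043 -0.9994] F [ 0.6 -0.3 -1.4] open 0.0326 t 7.75
1 rows spin 0.0102
[37.0, 0.7, 2.2]
```

>>> send_rows([
  {"hand": -0.5,"slide": [16,0.5,2],"spin": 0.01},
  {"hand": -0.5,"slide": [14,0.5,0],"spin": 0},
  {"hand": -0.5,"slide": [0,0,0],"spin": 0},
])

```text
time: 8.05
tool_pos: [0.5794, 0.052, 0.0903]
tool_rot: [1.854, 1.53, 0.102]
contact_force: [-0.5, 0.3, -1.4]
opening: 0.032
```

```bash
python3 -c "
from h import *
cellbot(zt=.08)"
```

```text
bottom [0.5796 0.0516 0.0598] 12mm up [0.5792 0.0512 0.0718] z
pos [0.5794 0.052  0.0903] jaw -10.42 tilt [ 0.0407  0.0042 -0.9992] F [-0.5  0.3 -1.4] open 0.032 t 8.05
1 rows spin 0.0015
[10.2, -2.6, 1.1]
```

>>> send_rows([
  {"hand": -0.5,"slide": [0,-2.5,1],"spin": 0},
  {"hand": -0.5,"slide": [4,0,0],"spin": 0},
  {"hand": -0.5,"slide": [0,0,0],"spin": 0},
])

```text
time: 8.35
tool_pos: [0.5776, 0.0515, 0.0878]
tool_rot: [1.848, 1.527, 0.096]
contact_force: [0.5, -0.1, -1.7]
opening: 0.0327
```

```bash
python3 -c "
from h import *
cellbot(zt=.08)"
```

```text
bottom [0.5779 0.0511 0.0573] 12mm up [0.5774 0.0508 0.0693] z
pos [0.5776 0.0515 0.0878] jaw -10.39 tilt [ 0.0433  0.0042 -0.9991] F [ 0.5 -0.1 -1.7] open 0.0327 t 8.35
1 rows spin 0.002
[7.8, -1.0, 0.4]
```

>>> send_rows([
  {"hand": -0.5,"slide": [10,-1.5,0.3],"spin": 0},
  {"hand": -0.5,"slide": [8,-1,0],"spin": 0},
])

```text
time: 8.55
tool_pos: [0.5769, 0.0517, 0.0702]
tool_rot: [1.837, 1.524, 0.085]
contact_force: [-0.3, -0.0, -1.4]
opening: 0.0322
```

```bash
python3 -c "
from h import *
cellbot(zt=.0515)"
```

```text
bottom [0.5773 0.0513 0.0397] 12mm up [0.5768 0.0509 0.0517] z
pos [0.5769 0.0517 0.0702] jaw -10.38 tilt [ 0.0467  0.004  -0.9989] F [-0.3 -0.  -1.4] open 0.0322 t 8.55
1 rows spin 0.002
[18.7, -0.8, 0.6]
```

Bottom is at 0.0397, already 5 mm inside the mouth without contact. Continue.

>>> send_rows([
  {"hand": -0.5,"slide": [8,-0.8,0.3],"spin": 0},
  {"hand": -0.5,"slide": [6,-0.4,0],"spin": 0},
])

```text
time: 8.75
tool_pos: [0.5758, 0.0517, 0.0543]
tool_rot: [1.839, 1.525, 0.087]
contact_force: [-0.2, -0.3, -0.3]
opening: 0.0323
```

```bash
python3 -c "
from h import *
cellbot(zt=.0515)"
```

```text
bottom [0.5762 0.0513 0.0238] 12mm up [0.5757 0.0509 0.0358] z
pos [0.5758 0.0517 0.0543] jaw -10.38 tilt [ 0.0457  0.004  -0.9989] F [-0.2 -0.3 -0.3] open 0.0323 t 8.75
1 rows spin 0.0021
[2.8, 1.0, 0.2]
```

>>> send_rows([
  {"hand": -0.5,"slide": [1.5,0.5,0],"spin": 0},
  {"hand": 0,"slide": [0,0,0],"spin": 0},
  {"hand": 0,"slide": [0,0,0],"spin": 0},
  {"hand": 0,"slide": [0,0,0],"spin": 0},
])

```text
time: 9.15
tool_pos: [0.5766, 0.0517, 0.0519]
tool_rot: [1.843, 1.525, 0.092]
contact_force: [-0.1, -0.6, 0.4]
opening: 0.0456
```

```bash
python3 -c "
from h import *
cellbot(zt=.0515)"
```

```text
bottom [0.5769 0.0513 0.0214] 12mm up [0.5764 0.0509 0.0334] z
pos [0.5766 0.0517 0.0519] jaw -10.38 tilt [ 0.0452  0.0041 -0.999 ] F [-0.1 -0.6  0.4] open 0.0456 t 9.15
1 rows spin 0.002
[0.4, 0.4, 0.3]
```

>>> send_rows([
  {"hand": 0.2,"slide": [-10,0.5,0],"spin": 0},
  {"hand": 0.2,"slide": [-20,1,0],"spin": 0},
  {"hand": 0.2,"slide": [-30,1.5,0],"spin": 0},
  {"hand": 0.2,"slide": [-30,1,0],"spin": 0},
  {"hand": 0.2,"slide": [-30,-20,0],"spin": 0},
  {"hand": 0.0,"slide": [-20,-30,0],"spin": 0},
  {"hand": -0.5,"slide": [0,-30,0],"spin": 0},
  {"hand": -1,"slide": [0,0,0],"spin": 0},
])

```text
time: 9.95
tool_pos: [0.494, 0.0647, 0.2001]
tool_rot: [1.828, 1.519, 0.075]
contact_force: [0.4, -0.2, 0.4]
opening: 0.0356
```

```bash
python3 - <<'E'
from h import *
rows([.5,.06,.15],80,maxrows=16)
p,W,M=wshot('w4')
m=(abs(W[...,2]-.081)<.006)&(W[...,0]>.5)&(W[...,0]<.65)&(W[...,1]>-.08)&(W[...,1]<.15)
k,l,s,c=cv2.connectedComponentsWithStats(m.astype(np.uint8))
for i in range(1,k):
    if s[i,4]>30: q=W[l==i];(a,r)=cv2.minEnclosingCircle(q[:,:2].astype(np.float32));print(s[i],q.mean(0).round(4),np.median(q[:,2]),np.round(a,4),round(r,4));
E
```

```text
pos [0.494  0.0647 0.2001] jaw -10.43 tilt [ 0.0514  0.0039 -0.9987] F [ 0.4 -0.2  0.4] open 0.0356 t 9.95
11 rows spin -0.1435
[4.6, 0.4, 0.4]
[4.6, 0.3, 0.5]
[4.6, 0.3, 0.5]
[4.6, 0.2, 0.6]
[4.6, 0.1, 0.7]
[4.5, 0.0, 0.7]
[4.5, -0.1, 0.7]
[4.5, -0.2, 0.7]
[4.5, -0.3, 0.7]
[4.5, -0.4, 0.7]
[4.5, -0.5, 0.7]
[ 352  126   43   42 1391] [0.5849 0.0984 0.08  ] 0.08005830970641564 [0.5855 0.0977] 0.0171
[ 348  183   40   40 1220] [0.5755 0.0525 0.08  ] 0.08009419396286233 [0.5761 0.0513] 0.0171
[ 345  238   39   36 1060] [0.5678 0.0052 0.08  ] 0.08014761749241511 [0.5683 0.0039] 0.0172
```

View pics/w4.png

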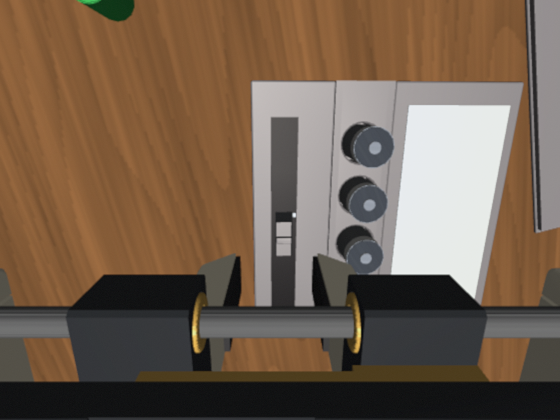

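```bash
cat >> h.py <<'E'
O=np.array([.5837,.0247]);yw=np.radians(-10.5);Bm=np.array([[np.cos(yw),-np.sin(yw)],[np.sin(yw),np.cos(yw)]])
def tobox(p): return (np.asarray(p)[...,:2]-O)@Bm
def fb(x,y,z): return np.r_[O+Bm@[x,y],z]
E
python3 - <<'E'
from h import *
for f in('w1','w3','w4'):
    W=np.load(f+'W.npy');B=tobox(W)
    for lo in(.0495,.05):
        m=(W[...,2]>lo)&(W[...,2]<.056)&(abs(B[...,0]+.082)<.009)&(abs(B[...,1]+.015)<.02)
        q=B[m];print(f,m.sum(),q.mean(0).round(4),np.percentile(q,2,axis=0).round(4),np.percentile(q,98,axis=0).round(4),np.median(W[m][:,2]).round(4))
    m=(abs(B[...,0]+.082)<.011)&(B[...,1]>.01)&(B[...,1]<.06);print('rail z',np.median(W[m][:,2]))
o=observe();print(tobox(o['tool_pos']))
rows(fb(-.082,-.036,.10),-10.5)
E
```

```text
w1 54 [-0.0816 -0.0173] [-0.0878 -0.0202] [-0.0754 -0.0146] 0.0514
w1 53 [-0.0817 -0.0172] [-0.0878 -0.0201] [-0.0754 -0.0146] 0.0514
rail z 0.40106378555970656
w3 115 [-0.081  -0.0168] [-0.088  -0.0201] [-0.0744 -0.0141] 0.0515
w3 111 [-0.081  -0.0169] [-0.0881 -0.0201] [-0.0744 -0.014 ] 0.0515
rail z 0.25357813900053305
w4 92 [-0.0813 -0.0168] [-0.0879 -0.0197] [-0.0747 -0.014 ] 0.0514
w4 88 [-0.0813 -0.0169] [-0.088  -0.0197] [-0.0747 -0.0141] 0.0515
rail z 0.29010109187847444
[-0.09315056  0.0230885 ]
pos [0.4963 0.0644 0.2007] jaw -10.44 tilt [ 0.0546  0.0036 -0.9985] F [0.6 0.7 1. ] open 0.0316 t 10.0
3 rows spin 0.0003
[33.4, 1.9, 20.2]
[33.5, 1.9, 20.2]
[33.5, 1.9, 20.2]
```

>>> send_rows([
  {"hand": -1,"slide": [33,3,21],"spin": 0},
  {"hand": -1,"slide": [33,3,21],"spin": 0},
  {"hand": -1,"slide": [25,2,19],"spin": 0},
  {"hand": -1,"slide": [0,0,0],"spin": 0},
])

```text
time: 10.4
tool_pos: [0.5046, 0.001, 0.1106]
tool_rot: [1.794, 1.504, 0.043]
contact_force: [-0.3, 0.2, -0.1]
opening: 0.0019
```

```bash
python3 - <<'E'
from h import *
o=observe();print(tobox(o['tool_pos']))
rows(fb(-.0815,-.038,.052),-10.5)
E
```

```text
[-0.07344411 -0.03773018]
pos [0.5046 0.001  0.1106] jaw -10.35 tilt [ 0.0666  0.0029 -0.9978] F [-0.3  0.2 -0.1] open 0.0019 t 10.4
2 rows spin 0.0013
[29.0, -5.9, 0.6]
[29.0, -5.9, 0.6]
```

>>> send_rows([
  {"hand": -1,"slide": [25,-1.5,0],"spin": 0},
  {"hand": -1,"slide": [20,-1.5,0],"spin": 0},
  {"hand": -1,"slide": [0,0,0],"spin": 0},
])

```text
time: 10.7
tool_pos: [0.5091, 0.0011, 0.0667]
tool_rot: [1.788, 1.499, 0.034]
contact_force: [-0.7, 0.2, 0.5]
opening: 0.0001
```

```bash
python3 - <<'E'
from h import *
o=observe();print(tobox(o['tool_pos']))
rows(fb(-.074,-.038,.050),-10.5)
E
```

```text
[-0.06901481 -0.03681197]
pos [0.5091 0.0011 0.0667] jaw -10.5 tilt [ 0.0717  0.0025 -0.9974] F [-0.7  0.2  0.5] open 0.0001 t 10.7
1 rows spin 0.0
[16.3, -6.1, 1.4]
```

>>> send_rows([
  {"hand": -1,"slide": [7,-4,1],"spin": 0},
  {"hand": -1,"slide": [5,-1.5,0],"spin": 0},
  {"hand": -1,"slide": [0,0,0],"spin": 0},
])

```text
time: 11.0
tool_pos: [0.5069, 0.0016, 0.0565]
tool_rot: [1.779, 1.494, 0.026]
contact_force: [0.0, -0.2, 0.4]
opening: 0.0009
```

```bash
python3 - <<'E'
from h import *
o=observe();print(tobox(o['tool_pos']))
rows(fb(-.074,-.038,.0495),-10.5)
shot('side','s5');
p=cv2.imread('pics/s5.png');cv2.imwrite('pics/s5c.png',cv2.resize(p[130:280,180:360],None,fx=4,fy=4,interpolation=cv2.INTER_CUBIC))
E
```

```text
[-0.07129005 -0.03667777]
pos [0.5069 0.0016 0.0565] jaw -10.46 tilt [ 0.0766  0.002  -0.9971] F [ 0.  -0.2  0.4] open 0.0009 t 11.0
1 rows spin 0.0007
[6.8, -3.2, 1.4]
```

View pics/s5c.png

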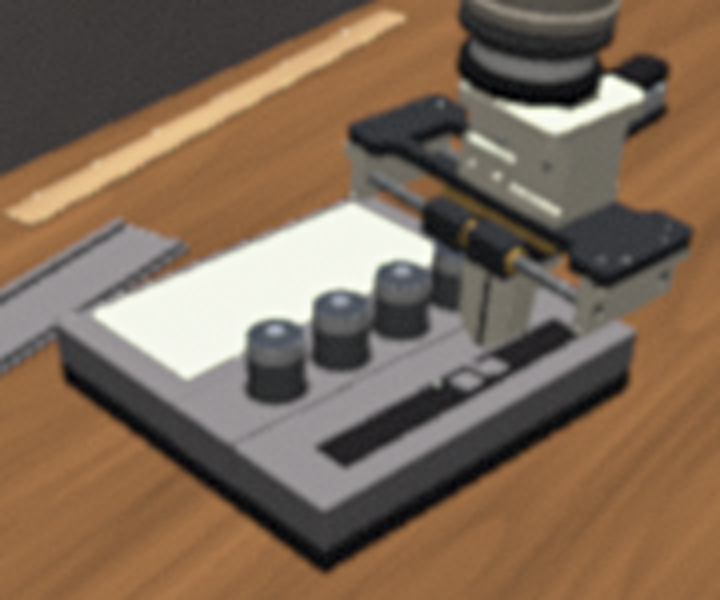

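>>> send_rows([
  {"hand": -1,"slide": [4,-3,0],"spin": 0},
  {"hand": -1,"slide": [2,0,0],"spin": 0},
  {"hand": -1,"slide": [0,0,0],"spin": 0},
])

```text
time: 11.35
tool_pos: [0.5053, 0.0022, 0.0515]
tool_rot: [1.772, 1.491, 0.02]
contact_force: [0.1, -0.3, 0.1]
opening: 0.0002
```

```bash
python3 - <<'E'
from h import *
o=observe();print(tobox(o['tool_pos']))
rows(fb(-.074,-.0295,.0495),-10.5)
E
```

```text
[-0.07298157 -0.03639327]
pos [0.5053 0.0022 0.0515] jaw -10.45 tilt [ 0.0797  0.0016 -0.9968] F [ 0.1 -0.3  0.1] open 0.0002 t 11.35
1 rows spin 0.0009
[2.1, -1.2, -6.9]
```

>>> send_rows([
  {"hand": -1,"slide": [2,0,-2],"spin": 0},
  {"hand": -1,"slide": [0,0,-1.5],"spin": 0},
  {"hand": -1,"slide": [0,0,0],"spin": 0},
])

```text
time: 11.65
tool_pos: [0.5063, 0.0059, 0.0496]
tool_rot: [1.772, 1.491, 0.019]
contact_force: [0.5, 0.0, -0.7]
opening: 0.0002
```

```bash
python3 - <<'E'
from h import *
o=observe();print(tobox(o['tool_pos']))
rows(fb(-.074,-.0295,.0495),-10.5)
E
```

```text
[-0.07264098 -0.03257492]
pos [0.5063 0.0059 0.0496] jaw -10.46 tilt [ 0.0801  0.0015 -0.9968] F [ 0.5  0.  -0.7] open 0.0002 t 11.65
1 rows spin 0.0007
[0.1, -1.4, -3.1]
```

>>> send_rows([
  {"hand": -1,"slide": [0,0,-2],"spin": 0},
  {"hand": -1,"slide": [0,0,-2],"spin": 0},
])

```text
time: 11.85
tool_pos: [0.5069, 0.0092, 0.0497]
tool_rot: [1.754, 1.491, 0.002]
contact_force: [-1.1, -6.0, -0.1]
opening: 0.0004
```

```bash
python3 - <<'E'
from h import *
o=observe();print(tobox(o['tool_pos']))
rows(fb(-.074,-.0295,.0495),-10.5)
E
```

```text
[-0.07263661 -0.0292468 ]
pos [0.5069 0.0092 0.0497] jaw -10.42 tilt [ 7.960e-02  1.000e-04 -9.968e-01] F [-1.1 -6.  -0.1] open 0.0004 t 11.85
1 rows spin 0.0014
[0.0, -1.4, 0.3]
```

>>> send_rows([
  {"hand": -1,"slide": [0,0,-2.5],"spin": 0},
  {"hand": -1,"slide": [0,0,-2.5],"spin": 0},
])

```text
time: 12.05
tool_pos: [0.5077, 0.0129, 0.0497]
tool_rot: [1.727, 1.492, -0.025]
contact_force: [-0.7, -2.3, 0.8]
opening: 0.0007
```

```bash
python3 - <<'E'
from h import *
o=observe();print(tobox(o['tool_pos']))
rows(fb(-.074,-.0295,.0495),-10.5)
E
```

```text
[-0.07261029 -0.02541037]
pos [0.5077 0.0129 0.0497] jaw -10.39 tilt [ 0.0789 -0.002  -0.9969] F [-0.7 -2.3  0.8] open 0.0007 t 12.05
1 rows spin 0.002
[0.1, -1.4, 4.1]
```

>>> send_rows([
  {"hand": -1,"slide": [0,0,-2.5],"spin": 0},
  {"hand": -1,"slide": [0,0,-1.5],"spin": 0},
])

```text
time: 12.25
tool_pos: [0.5085, 0.0174, 0.0498]
tool_rot: [1.733, 1.492, -0.019]
contact_force: [0.3, -0.9, -0.2]
opening: 0.0007
```

```bash
python3 - <<'E'
from h import *
o=observe();print(tobox(o['tool_pos']))
rows(fb(-.074,-.0295,.0495),-10.5)
E
```

```text
[-0.0725708  -0.02084212]
pos [0.5085 0.0174 0.0498] jaw -10.41 tilt [ 0.0791 -0.0015 -0.9969] F [ 0.3 -0.9 -0.2] open 0.0007 t 12.25
1 rows spin 0.0015
[0.1, -1.5, 8.7]
```

>>> send_rows([
  {"hand": -1,"slide": [0,0,0],"spin": 0},
  {"hand": -1,"slide": [0,0,4],"spin": 0},
  {"hand": -1,"slide": [-15,0,4],"spin": 0},
  {"hand": -1,"slide": [-30,0,0],"spin": 0},
  {"hand": -1,"slide": [-35,0,0],"spin": 0},
  {"hand": -1,"slide": [-35,0,-5],"spin": 0},
  {"hand": -1,"slide": [-25,0,-10],"spin": 0},
  {"hand": -1,"slide": [0,0,0],"spin": 0},
])

```text
time: 13.05
tool_pos: [0.4976, 0.0246, 0.1938]
tool_rot: [1.767, 1.494, 0.014]
contact_force: [0.8, 0.5, -0.1]
opening: 0.0004
```

```bash
python3 - <<'E'
from h import *
p,W,M=wshot('w6');B=tobox(W)
for y0 in (-.015,):
    m=(W[...,2]>.0495)&(W[...,2]<.056)&(abs(B[...,0]+.082)<.009)&(abs(B[...,1]+.01)<.025)
    q=B[m];print(m.sum(),q.mean(0).round(4),np.percentile(q,2,axis=0).round(4),np.percentile(q,98,axis=0).round(4))
m=(abs(W[...,2]-.081)<.006)&(W[...,0]>.5)&(W[...,0]<.65)&(W[...,1]>-.08)&(W[...,1]<.15)
k,l,s,c=cv2.connectedComponentsWithStats(m.astype(np.uint8))
for i in range(1,k):
    if s[i,4]>30: q=W[l==i];(a,r)=cv2.minEnclosingCircle(q[:,:2].astype(np.float32));print(np.median(q[:,2]).round(4),np.round(a,4),round(r,4));
print(observe())
E
```

```text
109 [-0.0814 -0.0068] [-0.0882 -0.0095] [-0.0749 -0.0041]
0.08 [0.5856 0.098 ] 0.0171
0.08 [0.5762 0.0515] 0.017
0.08 [0.5682 0.0037] 0.0171
0.0801 [ 0.5593 -0.0428] 0.0168
{'time': 13.1, 'qpos': array([-0.11134837,  0.28329041,  1.71479263,  0.01045697,  1.07016801,
        0.06561001]), 'qvel': array([-0.00999026,  0.03973878,  0.04752176, -0.00549973, -0.0252087 ,
       -0.00441274]), 'joint_efforts': array([  0.38513387, -39.54960823, -23.81520152,   0.18846818,
        -0.09347888,   0.08561398]), 'tool_pos': array([0.4967799 , 0.02426681, 0.19208459]), 'tool_rot': array([1.76559931, 1.49686141, 0.01316202]), 'contact_force': array([-0.14042283, -0.09001025,  0.48392322]), 'torque': array([-0.06122407, -0.05949204,  0.02012944]), 'opening': 0.00041593554558601396}
```

View pics/w6.png

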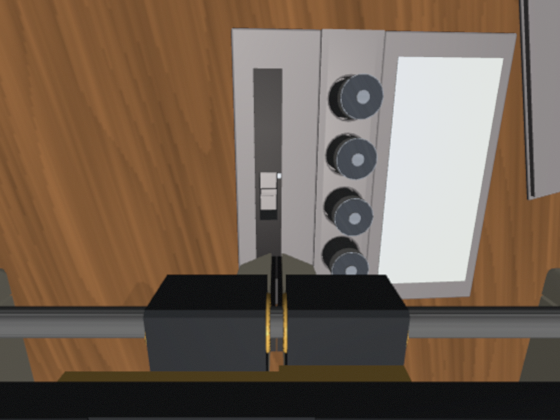

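```bash
python3 -c "
from h import *
print(job.hand_in())"
```

```text
the job is handed in; nothing more can be done
None
```

The spare cell stands fully down in the empty well (well 2), and the slide switch is at its on end. I handed the job in at about 13 s of the 51 s allowed.

- **Spare cell:** in the last wrist picture its top is at 80 mm, level with the three neighbours. Its centre is about 1 mm from my estimate of the well axis. The fingers were opened and lifted clear.
- **Slide switch:** I pushed the ridge with the shut fingers in steps of 1.5 to 2.5 mm. The highest force I read between steps was about 6 N. The ridge moved from y = -16.8 to -6.8 mm in the light box's frame, which is the full 10 mm of travel.
- **Other things:** the two batteries beside the well measured within 1 mm of where they were at the start, and the third within about 1.2 mm. I did not measure the small odd cell, the cover, the stapler or the coloured cells again at the end; the arm stayed clear of them.
- **Tool tilt:** the tool leaned slowly during the moves, to about 0.08 rad by the end. I allowed for this in the placing and in the push.

No check failed or disagreed. The gripper was about 140 mm above the light box, touching nothing, when I handed in.

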